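# Shut the vacuum valve and hold a gauge head on its port for clamping

### The job

We are fitting the loose gauge head to the vacuum line. First wind the line's valve fully shut with its crank (clockwise seen from above), so that only the gauge end needs pumping for the leak test; then pick up the gauge head, bring its flange squarely and upright onto the centring ring of the open port so that the flanges meet, and push it against the port's springy bellows with a steady 10 newtons or so (6 to 14, never so hard that the bellows is squashed to its end). Finish while still holding it there in the gripper, clear of the bench, so that I can close the clamp round the joint; leave the other things on the bench where they are.

Things in the scene. Friction and masses are not known exactly. Their poses are not given: they have to be found in the camera images.
- line: Vacuum line, fixed, on an aluminium base plate 105 x 345 mm: round steel tank (90 mm diameter, top at 155 mm) at its -y end, valve with a crank in the middle, open gauge port on a short bellows at its +y end. Origin on the bench under the valve stem, z up; the pipe axis runs along its y, 110 mm above the bench, and the port faces its +y (robot's left at yaw 0).
- port_face (a point): Open port flange, steel, 40 mm diameter, on the bellows' free end. Origin: centre of its sealing face (black O-ring), 110 mm above the bench, 134.5 mm along the line's +y from the valve stem when relaxed; +y points out of the port along the pipe, z up. The centring ring's nose stands 6 mm proud of this face, 25 mm diameter at the root, tapering to 18 mm at the tip.
- bellows (a joint): How far the port flange has been pushed in along the pipe (the line's -y), m: 0 relaxed, 0.020 squashed to its end. It is a spring of about 1 N per mm, so 0.010 is a push of 10 N. It moves along the pipe only.
- valve (a joint): Angle of the valve's crank about its upright stem, rad: 0 fully shut (hard stop), positive open (counter-clockwise from above), up to 12.57 (two turns); starts more than one turn open. At angle a the crank arm points along the line's +x turned counter-clockwise by a. Turns stiffly (about 3 N at the knob) and stays where it is left.
- crank_grip (a point): Point to grip on the axis of the crank's upright black knob, 45 mm from the stem axis, about 200 mm above the bench. The knob is 21 mm in diameter, 44 mm tall (30 mm of it below this point, down to the crank arm, 14 mm above) and revolves freely on its pin, so the gripper need not turn with the crank.
- gauge: Loose vacuum gauge head, 0.22 to 0.42 kg: grey rectangular housing 48 (x) x 62 (y) x 66 (z) mm standing on the bench, with a 40 mm steel flange on a short neck sticking out level from its -y side and a plug socket on its +y side. Origin under the middle of the housing, z up. Grip the housing across its 48 mm width (x).
- gauge_face (a point): Centre of the gauge flange's face, 63 mm along the gauge's -y from its origin and 40 mm above its underside. A round recess in the face, 29 mm diameter and 9 mm deep, goes over the port's centring ring; the rim round it rests on the port's O-ring. At the port the gauge's axes point the same way as the line's.
- clamp: Bystander: loose aluminium clamping ring with a wing screw, lying flat, about 51 x 79 x 16 mm, ready for the colleague. Leave it.
- nipple: Bystander: short steel pipe piece with a flange at both ends, standing upright, 40 mm diameter, 60 mm tall. Leave it.
- grease_tin: Bystander: round flat tin, 62 mm diameter, 22 mm tall. Leave it.
- brass_nipple: Bystander: small brass hose fitting, 22 x 49 x 19 mm. Leave it.
- screwdriver: Bystander: screwdriver lying flat, 178 mm long. Leave it.
- vial_2: Bystander: small glass vial with a black screw cap, 28 mm diameter, 62 mm tall, standing. Leave it.
Things that resemble listed ones, but are neither listed nor needed, are in the scene too. Leave any blue or green look-alike of the gauge alone.

How it is judged:
By the outcome, as a careful person would: the job done as asked, in the order asked, and still so for the second after the job is handed in, while the arm keeps its last pose, push and grip.
It also fails if it takes over 51 s, if anything falls off the work surface, if the arm or the gripper's body presses on something with over 40 N, if the wrist force passes 120 N, or if a joint passes its speed limit or range.

### The arm

A 7-joint arm with a two-finger parallel gripper is mounted at the origin on a cart in front of the work surface, level with it; the furniture and walls round the work are solid. World frame = base frame: x ahead of the robot, y to its left, z up, the work surface at z = 0. Lengths are in m, angles in rad, forces in N, time in s.
With the tool pointing down it reaches from about 0.425 to 0.875 m from the base axis. Payload 4.7 kg.
Tool frame: the origin (TCP) lies between the finger pads; the fingertips stand 14 mm ahead of it and the grasp point (between the pads) lies 5 mm behind it; z points along the fingers, y is the line along which they close (so a half turn about z gives the same grasp; the last joint's range is limited). The gripper opens to 87 mm and grips with 3 to 60 N. Pads are 19 mm wide; open, the fingers measure 117 mm over their backs; the gripper's body (75 mm by 190 mm) begins 51 mm behind the grasp point.
Start: joints at [-1.1, 0.321, -0.07, 1.45, 0.023, 1.371, -0.057], TCP at [0.287, 0.583, 0.237] pointing down, gripper open.
Joint ranges: [-2.86, 2.86], [-0.3, 2.09], [-1.38, 1.24], [0.06, 2.45], [-1.56, 4.7], [0.09, 2.05], [-2.69, 2.69]. Speed limits (rad/s): [2.57, 2.57, 3.14, 3.14, 3.14, 3.14, 3.14].

### API

Orientations are given as a rotation vector (axis times angle).
In Python, from bench import ctrl gives the robot as it stands.
- The arm moves only by the tool step_arm, never from a script. Its argument "commands" is a list of rows, each an object with "travel": the shift along the tool's x, y, z in m, a list of three; "turn": the turn, a rotation vector about the tool's x, y, z in degrees, a list of three. A call has 1 to 5 rows; each row is the pose to reach, as a shift and turn from the pose commanded when the call began, along the tool's axes at that moment; what a row does not reach only later rows make up. A row lasts 1/10 s, in which the tool goes at most 50 mm and 8.59 degrees, less where a joint would pass 70% of its speed; a pose out of reach is approached as far as the arm can. A call with a gripper value outside its range is refused whole. "gripper" is the opening, from 0 (shut) to 1 (fully open), set as the call begins (left out, the last holds). The fingers move at their own pace and stop on an object; "force" is the grip in N (left out, the last holds). Time passes only in rows, so rows that repeat a pose let the fingers close. It gives the time, the measured TCP pose, the force, the opening and the grip force at its end, in the units of the state.
- ctrl.get_state(): the state, without advancing time (a new reading comes with each control period).
- ctrl.get_image(name): name is "side" or "top" or "wrist"; returns the picture (384x512x3 uint8, red, green, blue); there is no depth.
- ctrl.camera_model(name): a dict with "fx", "fy", "cx", "cy" (pixels), "R" (3x3) and "t" (3): a world point X has camera coordinates R X + t; the wrist camera has in their place "T_tool_cam" (4x4, takes a point from camera to tool coordinates, whose origin is the TCP and whose axes are the flange's). Camera axes: x right, y down, z forward; pixel columns grow to the right and rows downward; lengths in m; the calibration is good to about 2 mm. A picture is of the moment at which its call begins: read the wrist's pose just before it. camera_model takes no time and is no camera call.
- ctrl.close_job(): hands the job in; it is judged then, once.
The state is a dict: "time": time; "joint_positions": joint angles; "qd": joint speeds; "joint_torque": joint torques, N m; "position": TCP position; "tool_rot": TCP orientation; "ft_force": force on the tool from outside, world axes, zero at the start; "torque": the same for the moment, N m; "grip_width": opening from 0.0 (shut) to 1.0 (fully open); "grip_force": force on a finger pad.
Only numpy, scipy, OpenCV 4.12 (cv2) and the standard library are available. Lean on these libraries where they do the work, as an engineer would, in place of code of your own. Each camera call takes 0.05 s, during which the arm holds its last target. There are 200 camera calls.

## Working session

There is one attempt and no reset: what is moved stays moved. The work goes in short steps, Python scripts to look and compute and a tool call to move; the robot and the scene stay as the last step left them, time stands still between calls to the robot, and variables do not carry over. Pictures are saved under pics/ and viewed, at most 10 in all, crops included, and the job is handed in when it is done.

Besides the shell and the picture viewer there is one more tool, called by a JSON object that holds its "fn" and its "kwargs", one argument or row to a line. step_arm: Moves the arm, as the interface text tells. Its arguments: {"type":"object","properties":{"commands":{"type":"array"},"gripper":{"type":"number"},"force":{"type":"number"}},"required":["commands"]}

```bash
mkdir -p pics; cat > h.py <<'E'
from bench import ctrl
import numpy as np, cv2
from scipy.spatial.transform import Rotation as Ro
def snap(n,f,crop=None,s=1):
    st=ctrl.get_state(); im=ctrl.get_image(n)[:,:,::-1]
    if crop: a,b,c,d=crop; im=im[b:d,a:c]
    im=cv2.resize(im,None,fx=s,fy=s,interpolation=cv2.INTER_CUBIC) if s!=1 else im
    cv2.imwrite('pics/'+f,im); return st
def cam(n,st=None):
    m=ctrl.camera_model(n)
    if n=='wrist':
        st=st or ctrl.get_state(); T=np.array(m['T_tool_cam']); Rt=Ro.from_rotvec(st['tool_rot']).as_matrix()
        Rc=Rt@T[:3,:3]; o=Rt@T[:3,3]+np.array(st['position']); R=Rc.T; t=-R@o
    else: R=np.array(m['R']); t=np.array(m['t'])
    return m,R,t
def ray(n,uv,z,st=None):
    m,R,t=cam(n,st); o=-R.T@t
    d=R.T@np.array([(uv[0]-m['cx'])/m['fx'],(uv[1]-m['cy'])/m['fy'],1]); return o+d*(z-o[2])/d[2]
def proj(n,X,st=None):
    m,R,t=cam(n,st); c=R@np.array(X)+t; return np.array([m['fx']*c[0]/c[2]+m['cx'],m['fy']*c[1]/c[2]+m['cy']])
E
python3 - <<'E'
from h import *
np.set_printoptions(precision=4,suppress=True)
st=ctrl.get_state();print(st)
a=ctrl.get_image('top');b=ctrl.get_image('side')
cv2.imwrite('pics/top.png',cv2.resize(a[:,:,::-1],(800,600),interpolation=2));cv2.imwrite('pics/side.png',cv2.resize(b[:,:,::-1],(800,600),interpolation=2))
for n in('top','side'):
  m,R,t=cam(n);print(n,m['fx'],m['cx'],m['cy'],-R.T@t,R)
E
```

```text
{'time': 0.0, 'joint_positions': array([-1.0999,  0.3218, -0.0701,  1.4517,  0.0227,  1.3708, -0.0569]), 'qd': array([-0.0002,  0.0003, -0.0004,  0.0002, -0.0019, -0.001 , -0.0002]), 'joint_torque': array([ -0.    , -49.1299,  -0.4041, -31.252 ,  -0.0639,   0.0438,
         0.0002]), 'position': array([0.2865, 0.5829, 0.2354]), 'tool_rot': array([-0.7111, -3.0597,  0.003 ]), 'ft_force': array([ 0.221 , -0.0173, -0.3301]), 'torque': array([ 0.0432,  0.0071, -0.0392]), 'grip_force': 0.0, 'grip_width': 0.9996465327107552}
top 392.6230832171551 254.22866493344785 191.856687767602 [0.4309 0.2176 1.8092] [[ 0.0117 -0.9997  0.0208]
 [-0.9988 -0.0127 -0.0467]
 [ 0.0469 -0.0203 -0.9987]]
side 369.11193868224274 254.2738103967399 190.01733814791928 [ 0.1839 -0.7694  0.7937] [[ 0.9437 -0.3305 -0.0138]
 [-0.1902 -0.508  -0.8401]
 [ 0.2706  0.7954 -0.5423]]
```

View pics/top.png

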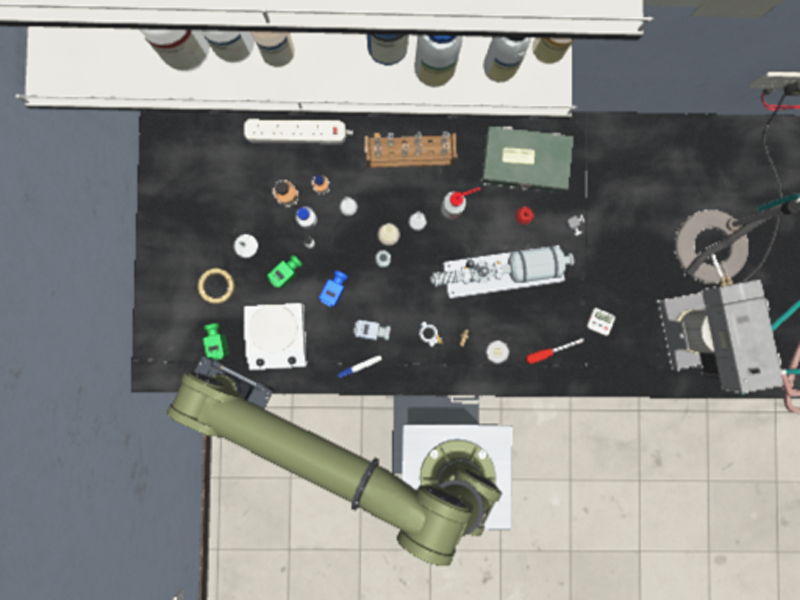

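View pics/side.png

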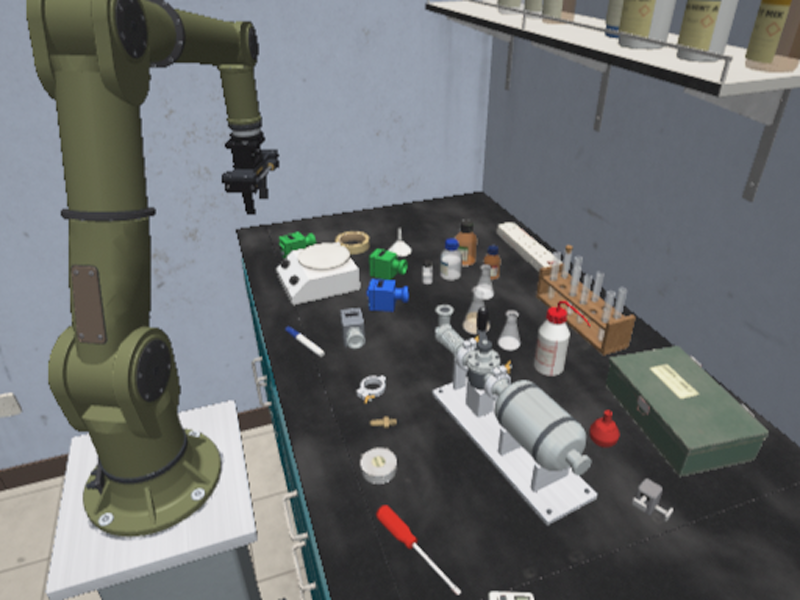

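The top view shows the grey gauge at about (372,330) and the line from (432,280) to (575,262), both in 800-px coordinates. The blue and green look-alikes sit further left. I'll enlarge both regions.

```bash
python3 - <<'E'
import cv2,numpy as np
a=cv2.imread('pics/top.png');b=cv2.imread('pics/side.png')
# top crop 340..600 x 235..355 ; side crop 330..600 x 290..440
A=cv2.resize(a[235:355,345:585],(800,400)[:2],interpolation=2)
cv2.imwrite('pics/c1.png',A)
B=cv2.resize(b[295:445,330:530],(800,600),interpolation=2);cv2.imwrite('pics/c2.png',B)
from h import *
for uv in [(372,330),(432,280),(570,262)]: print(ray('top',np.array(uv)/1.5625,0.06))
E
```

```text
[0.42609171 0.25297284 0.06      ]
[0.5710512  0.08328308 0.06      ]
[ 0.62836124 -0.3142419   0.06      ]
```

View pics/c1.png

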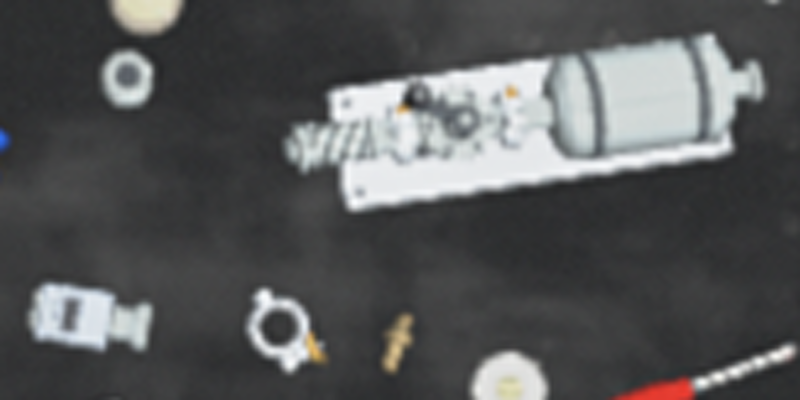

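View pics/c2.png

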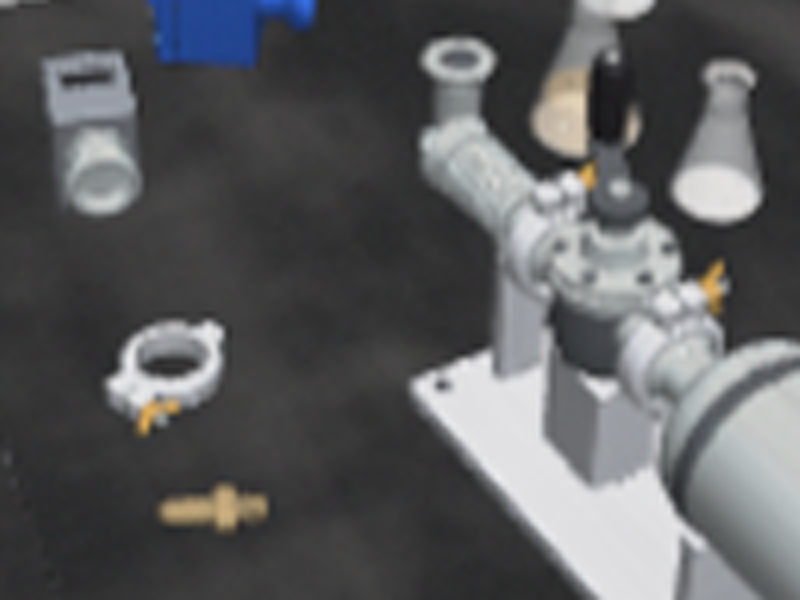

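```bash
python3 - <<'E'
from h import *
np.set_printoptions(precision=4,suppress=True)
def top(u,v,z): return ray('top',((345+u/3.333)/1.5625,(235+v/3.333)/1.5625),z)
def side(u,v): return np.array([(330+u/4)/1.5625,(295+v/4)/1.5625])
P=[top(330,92,.01),top(347,208,.01),top(733,153,.01)]; print(P, np.linalg.norm(P[0]-P[1]),np.linalg.norm(P[2]-P[1]))
d=P[1]-P[2]; yaw=np.arctan2(-d[0],d[1]); print('yaw',yaw)
c=(P[0]+P[2])/2; print('plate centre',c)
k=top(417,94,.214); s=top(463,118,.165); print('knob',k,'stem',s, np.linalg.norm((k-s)[:2]))
print('port',top(290,148,.13))
print('gauge socket-end/flange', top(40,313,.04),top(150,327,.06), 'mid',top(75,317,.066))
# triangulate side check
for n,X,uv in [('knob',k,(612,58)),('stem',s,(621,190))]: print(n,proj('side',X),side(*uv))
print(ctrl.camera_model('wrist'))
E
```

```text
[array([0.627 , 0.0444, 0.01  ]), array([0.5244, 0.0286, 0.01  ]), array([ 0.5776, -0.3143,  0.01  ])] 0.1038167898919031 0.34692889894200657
yaw 0.1541391341483706
plate centre [ 0.6023 -0.1349  0.01  ]
knob [ 0.6041 -0.0044  0.214 ] stem [ 0.5905 -0.0486  0.165 ] 0.046328189214952506
port [0.5671 0.0887 0.13  ]
gauge socket-end/flange [0.4287 0.2965 0.04  ] [0.4178 0.2016 0.06  ] mid [0.4256 0.2656 0.066 ]
knob [308.3051 196.5465] [309.12 198.08]
stem [309.8269 220.5001] [310.56 219.2 ]
{'fx': 272.6364103619027, 'fy': 272.6364103619027, 'cx': 258.8619391056793, 'cy': 190.31373003598856, 'T_tool_cam': array([[ 0.    , -0.9544, -0.2985,  0.0816],
       [ 1.    ,  0.0002, -0.0006, -0.0001],
       [ 0.0006, -0.2985,  0.9544, -0.1474],
       [ 0.    ,  0.    ,  0.    ,  1.    ]])}
```

```bash
cat >> h.py <<'E'
def goal(p,yawy):
    """world TCP p, tool y at world angle yawy(rad), tool down -> travel/turn"""
    st=ctrl.get_state(); Rt=Ro.from_rotvec(st['tool_rot']).as_matrix()
    y=np.array([np.cos(yawy),np.sin(yawy),0]); z=np.array([0,0,-1.]); x=np.cross(y,z)
    G=np.c_[x,y,z]
    print('t',round(st['time'],2),'pos',np.round(st['position'],4),'travel',np.round(Rt.T@(np.array(p)-st['position']),4),'turn',np.round(np.degrees(Ro.from_matrix(Rt.T@G).as_rotvec()),2))
E
python3 - <<'E'
from h import *
goal([0.58,0.05,0.34],0.154)
E
```

```text
t 0.1 pos [0.2865 0.5829 0.2356] travel [-0.4984 -0.349  -0.1038] turn [-9.000e-02  5.000e-02  5.501e+01]
```

{"fn": "step_arm", "kwargs": {
  "commands": [
    {"travel": [-0.05,-0.035,-0.07],"turn": [0,0,8]},
    {"travel": [-0.5,-0.349,-0.104],"turn": [0,0,55]},
    {"travel": [-0.5,-0.349,-0.104],"turn": [0,0,55]},
    {"travel": [-0.5,-0.349,-0.104],"turn": [0,0,55]},
    {"travel": [-0.5,-0.349,-0.104],"turn": [0,0,55]}
  ],
  "gripper": 0.45
}}

```text
time: 0.6
position: [0.3992, 0.3786, 0.297]
tool_rot: [-1.777, -2.591, 0.0]
ft_force: [-0.5, 1.3, 0.4]
grip_width: 0.63
grip_force: 0.0
```

```bash
python3 -c "
from h import *
goal([0.58,0.05,0.34],0.154)"
```

```text
t 0.6 pos [0.3992 0.3786 0.297 ] travel [-0.3717  0.0503 -0.043 ] turn [-2.000e-02  1.000e-02  1.228e+01]
```

{"fn": "step_arm", "kwargs": {
  "commands": [
    {"travel": [-0.35,0.047,-0.04],"turn": [0,0,12]},
    {"travel": [-0.35,0.047,-0.04],"turn": [0,0,12]},
    {"travel": [-0.35,0.047,-0.04],"turn": [0,0,12]},
    {"travel": [-0.35,0.047,-0.04],"turn": [0,0,12]},
    {"travel": [-0.35,0.047,-0.04],"turn": [0,0,12]}
  ]
}}

```text
time: 1.1
position: [0.5199, 0.1616, 0.3253]
tool_rot: [-2.031, -2.397, -0.0]
ft_force: [1.1, 0.2, -0.1]
grip_width: 0.454
grip_force: 0.0
```

{"fn": "step_arm", "kwargs": {
  "commands": [
    {"travel": [-0.09,0.01,0],"turn": [0,0,0]},
    {"travel": [-0.09,0.01,0],"turn": [0,0,0]},
    {"travel": [-0.09,0.01,0],"turn": [0,0,0]},
    {"travel": [-0.09,0.01,0],"turn": [0,0,0]},
    {"travel": [-0.09,0.01,0],"turn": [0,0,0]}
  ]
}}

```text
time: 1.6
position: [0.5437, 0.078, 0.3248]
tool_rot: [-2.028, -2.398, 0.0]
ft_force: [0.3, 0.1, -0.1]
grip_width: 0.453
grip_force: 0.0
```

```bash
python3 -c "
from h import *
goal([0.58,0.05,0.34],0.154)
import pickle
st=ctrl.get_state(); im=ctrl.get_image('wrist')[:,:,::-1]; pickle.dump(st,open('w1.pkl','wb'))
cv2.imwrite('pics/w1.png',cv2.resize(im,(800,600),interpolation=2))
for X in [(0.604,-.0044,.214),(.5696,.084,.11)]: print(proj('wrist',X,st)*1.5625)"
```

```text
t 1.6 pos [0.5437 0.078  0.3248] travel [-0.0336  0.0312 -0.0152] turn [-0.04 -0.04  0.74]
[469.29617211 423.24314096]
[434.79156883 260.94399506]
```

View pics/w1.png

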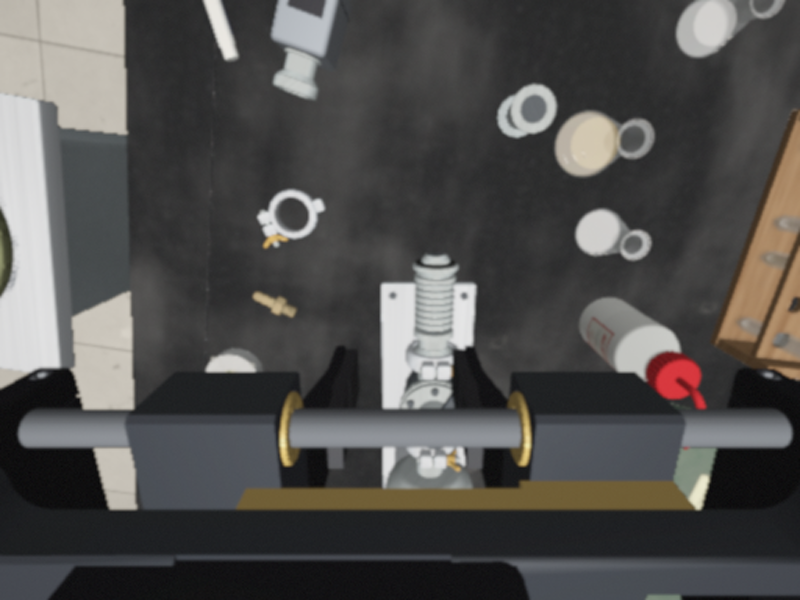

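```bash
python3 -c "
from h import *
import pickle
st=pickle.load(open('w1.pkl','rb'))
f=lambda u,v,z: np.round(ray('wrist',(u/1.5625,v/1.5625),z,st),4)
a=f(435.5,263,.11);b=f(430.5,488,.11);print('axis',a,b,np.arctan2(-(a-b)[0],(a-b)[1]))
a=f(381.5,285,.01);b=f(383,410,.01);c=f(475,285,.01);print('plate',a,c,np.arctan2((c-a)[1],(c-a)[0]))
print('corner mid',(a+c)/2)
print('nose root/face L R',f(413,268,.11),f(458,268,.11),f(414,265,.13))
im=cv2.imread('pics/w1.png')
cv2.imwrite('pics/w1c.png',np.hstack([cv2.resize(im[240:390,370:500],(400,462),interpolation=2),cv2.resize(im[0:150,240:370],(400,462),interpolation=2)]))"
```

```text
axis [0.5705 0.0823 0.11  ] [ 0.6101 -0.1526  0.11  ] 0.16701202929532172
plate [0.5262 0.0262 0.01  ] [0.6301 0.0437 0.01  ] 0.16686501213123062
corner mid [0.57815 0.03495 0.01   ]
nose root/face L R [0.552  0.0747 0.11  ] [0.5907 0.0812 0.11  ] [0.5512 0.0819 0.13  ]
```

View pics/w1c.png

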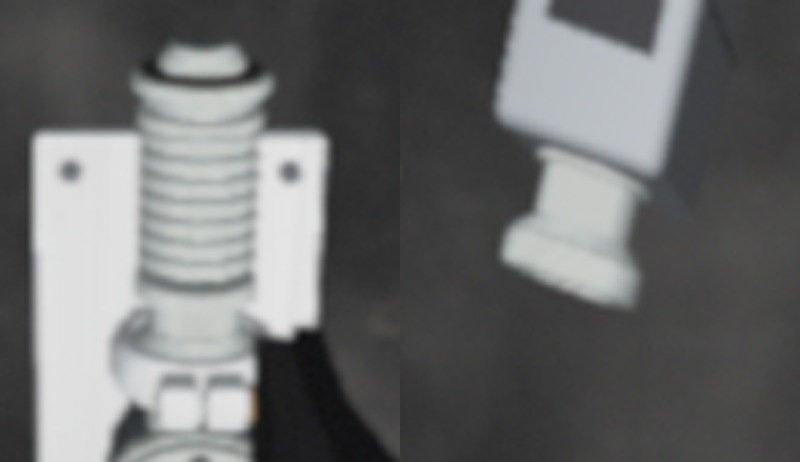

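The wrist view puts the port-face centre near (436,266) and the line vertical in the image, so its yaw is about 0.166 rad. That agrees with the top camera. Next I go above the knob.

```bash
python3 -c "
from h import *
goal([0.604,-0.004,0.27],0.166)"
```

```text
t 1.65 pos [0.5437 0.0784 0.3249] travel [-0.0913  0.0458  0.0548] turn [-0.04 -0.03  0.11]
```

{"fn": "step_arm", "kwargs": {
  "commands": [
    {"travel": [-0.0913,0.0458,0.0548],"turn": [0,0,0]},
    {"travel": [-0.0913,0.0458,0.0548],"turn": [0,0,0]},
    {"travel": [-0.0913,0.0458,0.0548],"turn": [0,0,0]},
    {"travel": [-0.0913,0.0458,0.0548],"turn": [0,0,0]},
    {"travel": [-0.0913,0.0458,0.0548],"turn": [0,0,0]}
  ]
}}

```text
time: 2.15
position: [0.6041, -0.0039, 0.2705]
tool_rot: [-2.027, -2.398, -0.001]
ft_force: [0.4, 0.8, 0.8]
grip_width: 0.449
grip_force: 0.0
```

```bash
python3 -c "
from h import *
goal([0.604,-0.004,0.197],0.166)
st=ctrl.get_state()
a=ctrl.get_image('wrist')[:,:,::-1]; b=ctrl.get_image('side')[:,:,::-1]
print(proj('wrist',(.604,-.004,.214),st),proj('side',st['position']))
a=a[180:350,150:370]
b=b[150:280,230:390]
cv2.imwrite('pics/w2.png',np.vstack([cv2.resize(a,(440,340),interpolation=2)[:,:440],cv2.resize(b,(440,255),interpolation=2)]))"
```

```text
t 2.15 pos [ 0.6041 -0.0039  0.2705] travel [-0.0002 -0.0001  0.0735] turn [-0.02 -0.07  0.07]
[258.04971002 211.82065128] [309.57316544 179.24547809]
```

View pics/w2.png

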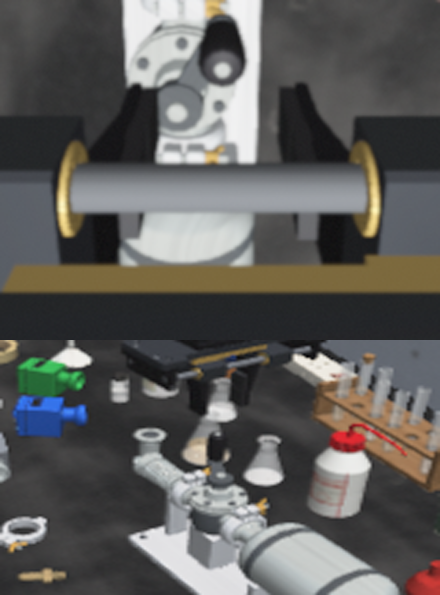

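```bash
python3 -c "
from h import *
k=ray('wrist',(261,213),.214);print(k)
for z in(.17,.178,.185):
  s=ray('wrist',(239,236),z);d=(k-s)[:2];print(s,np.linalg.norm(d),np.arctan2(d[1],d[0])-.166)
goal([k[0],k[1],0.197],0.166)"
```

```text
[ 0.60687173 -0.00442619  0.214     ]
[ 0.59260753 -0.05028899  0.17      ] 0.048029820038387516 1.1032612371749984
[ 0.59255966 -0.04618997  0.178     ] 0.04414802958115623 1.0746476235791393
[ 0.59251777 -0.04260333  0.185     ] 0.040786392088672976 1.045164052187682
t 2.25 pos [ 0.6043 -0.0034  0.2714] travel [-0.0016  0.0023  0.0744] turn [ 0.08 -0.08  0.14]
```

{"fn": "step_arm", "kwargs": {
  "commands": [
    {"travel": [-0.001,0.0018,0.04],"turn": [0,0,0]},
    {"travel": [-0.001,0.0018,0.074],"turn": [0,0,0]},
    {"travel": [-0.001,0.0018,0.074],"turn": [0,0,0]},
    {"travel": [-0.001,0.0018,0.074],"turn": [0,0,0]}
  ]
}}

```text
time: 2.65
position: [0.6063, -0.0053, 0.1976]
tool_rot: [-2.029, -2.399, -0.002]
ft_force: [0.1, 1.1, 0.2]
grip_width: 0.451
grip_force: 0.0
```

{"fn": "step_arm", "kwargs": {
  "commands": [
    {"travel": [0,0,0],"turn": [0,0,0]},
    {"travel": [0,0,0],"turn": [0,0,0]},
    {"travel": [0,0,0],"turn": [0,0,0]},
    {"travel": [0,0,0],"turn": [0,0,0]}
  ],
  "gripper": 0.1,
  "force": 25
}}

```text
time: 3.05
position: [0.6066, -0.0068, 0.1979]
tool_rot: [2.03, 2.396, 0.002]
ft_force: [-0.9, 0.4, 4.2]
grip_width: 0.228
grip_force: 25.0
```

```bash
cat > arc.py <<'E'
import sys; from h import *
# arc from angle a0 (world, deg) through steps; print travel rows in tool frame
S=np.array([float(sys.argv[1]),float(sys.argv[2])]); st=ctrl.get_state(); p=np.array(st['position'])
Rt=Ro.from_rotvec(st['tool_rot']).as_matrix(); d=p[:2]-S; a=np.arctan2(d[1],d[0])
print(np.round(st['time'],2),p,st['grip_width'],st['grip_force'],'r',np.linalg.norm(d),'ang',np.degrees(a),'F',st['ft_force'],st['tool_rot'])
E
python3 arc.py 0.592 -0.048
```

```text
3.05 [ 0.6066122  -0.00680981  0.19785072] 0.22797992223116054 24.965676153187815 r 0.04370524411887585 ang 70.46788969313558 F [-0.94735072  0.44647353  4.15889819] [2.03044882e+00 2.39619698e+00 2.07283806e-03]
```

{"fn": "step_arm", "kwargs": {
  "commands": [
    {"travel": [-0.0054,0.0077,0],"turn": [0,0,0]},
    {"travel": [-0.0123,0.0141,0],"turn": [0,0,0]},
    {"travel": [-0.0203,0.019,0],"turn": [0,0,0]},
    {"travel": [-0.0292,0.022,0],"turn": [0,0,0]},
    {"travel": [-0.0386,0.0232,0],"turn": [0,0,0]}
  ]
}}

```text
time: 3.55
position: [0.6352, -0.04, 0.1977]
tool_rot: [-2.028, -2.396, -0.002]
ft_force: [-5.6, 2.6, 8.2]
grip_width: 0.226
grip_force: 25.0
```

```bash
python3 arc.py 0.592 -0.048
```

```text
3.55 [ 0.63515814 -0.039971    0.19771633] 0.2256887888480956 24.962152346020048 r 0.04389863050838347 ang 10.538643063004029 F [-5.56828242  2.58725225  8.18923366] [-2.02789549e+00 -2.39596816e+00 -1.51191692e-03]
```

{"fn": "step_arm", "kwargs": {
  "commands": [
    {"travel": [-0.0117,-0.0013,0],"turn": [0,0,0]},
    {"travel": [-0.0226,-0.0056,0],"turn": [0,0,0]},
    {"travel": [-0.032,-0.0126,0],"turn": [0,0,0]},
    {"travel": [-0.0394,-0.0218,0],"turn": [0,0,0]},
    {"travel": [-0.044,-0.0326,0],"turn": [0,0,0]}
  ]
}}

```text
time: 4.05
position: [0.6123, -0.0888, 0.1978]
tool_rot: [2.028, 2.396, 0.007]
ft_force: [2.5, 4.8, 5.5]
grip_width: 0.228
grip_force: 24.9
```

{"fn": "step_arm", "kwargs": {
  "commands": [
    {"travel": [-0.0017,-0.0116,0],"turn": [0,0,0]},
    {"travel": [-0.0004,-0.0233,0],"turn": [0,0,0]},
    {"travel": [0.0039,-0.0342,0],"turn": [0,0,0]},
    {"travel": [0.0109,-0.0437,0],"turn": [0,0,0]},
    {"travel": [0.0201,-0.051,0],"turn": [0,0,0]}
  ]
}}

```text
time: 4.55
position: [0.5578, -0.08, 0.1978]
tool_rot: [2.029, 2.392, 0.003]
ft_force: [5.6, -0.5, 4.9]
grip_width: 0.222
grip_force: 25.0
```

```bash
python3 arc.py 0.592 -0.048
```

```text
4.55 [ 0.55784849 -0.07997106  0.19778976] 0.22233487384420925 25.000168121187016 r 0.04678113437425943 ang -136.88868879707786 F [ 5.56553609 -0.48285366  4.89810815] [2.02911813 2.39151717 0.00287959]
```

{"fn": "step_arm", "kwargs": {
  "commands": [
    {"travel": [0.0108,-0.0047,0],"turn": [0,0,0]},
    {"travel": [0.0224,-0.0064,0],"turn": [0,0,0]},
    {"travel": [0.0341,-0.0051,0],"turn": [0,0,0]},
    {"travel": [0.045,-0.0008,0],"turn": [0,0,0]},
    {"travel": [0.0544,0.0062,0],"turn": [0,0,0]}
  ]
}}

```text
time: 5.05
position: [0.552, -0.0261, 0.1976]
tool_rot: [-2.033, -2.394, 0.006]
ft_force: [-4.2, -2.5, 12.6]
grip_width: 0.227
grip_force: 25.0
```

{"fn": "step_arm", "kwargs": {
  "commands": [
    {"travel": [0.0073,0.0092,0],"turn": [0,0,0]},
    {"travel": [0.012,0.02,0],"turn": [0,0,0]},
    {"travel": [0.0137,0.0316,0],"turn": [0,0,0]},
    {"travel": [0.0124,0.0433,0],"turn": [0,0,0]},
    {"travel": [0.0081,0.0542,0],"turn": [0,0,0]}
  ]
}}

```text
time: 5.55
position: [0.6051, -0.0062, 0.1976]
tool_rot: [-2.028, -2.396, 0.002]
ft_force: [-5.5, 1.0, 10.6]
grip_width: 0.23
grip_force: 25.0
```

```bash
python3 arc.py 0.592 -0.048
```

```text
5.55 [ 0.60508278 -0.00623922  0.19762247] 0.22980390395730355 25.001979463117756 r 0.043762110295203806 ang 72.60531396750672 F [-5.46373323  1.02127194 10.64648249] [-2.02811052e+00 -2.39609838e+00  1.54461823e-03]
```

{"fn": "step_arm", "kwargs": {
  "commands": [
    {"travel": [-0.0054,0.0077,0],"turn": [0,0,0]},
    {"travel": [-0.0123,0.0141,0],"turn": [0,0,0]},
    {"travel": [-0.0203,0.019,0],"turn": [0,0,0]},
    {"travel": [-0.0292,0.022,0],"turn": [0,0,0]},
    {"travel": [-0.0386,0.0232,0],"turn": [0,0,0]}
  ]
}}

```text
time: 6.05
position: [0.635, -0.0399, 0.1977]
tool_rot: [-2.028, -2.397, -0.002]
ft_force: [-2.5, 3.2, 9.4]
grip_width: 0.231
grip_force: 25.0
```

{"fn": "step_arm", "kwargs": {
  "commands": [
    {"travel": [-0.003,0,0],"turn": [0,0,0]},
    {"travel": [-0.005,0,0],"turn": [0,0,0]},
    {"travel": [-0.005,0,0],"turn": [0,0,0]}
  ]
}}

```text
time: 6.35
position: [0.6354, -0.0423, 0.1977]
tool_rot: [-2.025, -2.396, -0.005]
ft_force: [-2.5, 7.9, 10.4]
grip_width: 0.228
grip_force: 25.0
```

```bash
python3 arc.py 0.592 -0.048
```

```text
6.35 [ 0.63541758 -0.04230563  0.19768545] 0.22785636903935796 25.00137832492328 r 0.043789408697943934 ang 7.471891606200459 F [-2.4558255   7.92604626 10.38697765] [-2.02499549 -2.3961247  -0.00504676]
```

{"fn": "step_arm", "kwargs": {
  "commands": [
    {"travel": [-0.003,0,0],"turn": [0,0,0]},
    {"travel": [-0.006,0,0],"turn": [0,0,0]},
    {"travel": [-0.006,0,0],"turn": [0,0,0]}
  ]
}}

```text
time: 6.65
position: [0.6356, -0.0428, 0.1975]
tool_rot: [-2.016, -2.395, -0.011]
ft_force: [-5.3, 15.4, 12.2]
grip_width: 0.224
grip_force: 25.0
```

```bash
python3 arc.py 0.592 -0.048
```

```text
6.65 [ 0.63556383 -0.04276172  0.19754154] 0.22446620306701406 25.00156990630785 r 0.043877630408575306 ang 6.856541100092599 F [-5.28661879 15.35869695 12.21513204] [-2.01603117 -2.39503037 -0.01054906]
```

{"fn": "step_arm", "kwargs": {
  "commands": [
    {"travel": [0.008,0,0],"turn": [0,0,0]},
    {"travel": [0.008,0,0],"turn": [0,0,0]}
  ]
}}

```text
time: 6.85
position: [0.6353, -0.0421, 0.1977]
tool_rot: [-2.028, -2.398, -0.002]
ft_force: [-1.1, 4.7, 8.6]
grip_width: 0.229
grip_force: 25.0
```

{"fn": "step_arm", "kwargs": {
  "commands": [
    {"travel": [0,0,0],"turn": [0,0,0]},
    {"travel": [0,0,0],"turn": [0,0,0]}
  ],
  "gripper": 0.45
}}

```text
time: 7.05
position: [0.6344, -0.0448, 0.1955]
tool_rot: [-2.03, -2.395, 0.004]
ft_force: [0.8, -0.4, -1.0]
grip_width: 0.332
grip_force: 0.0
```

{"fn": "step_arm", "kwargs": {
  "commands": [
    {"travel": [0,0,-0.04],"turn": [0,0,0]},
    {"travel": [0,0,-0.09],"turn": [0,0,0]},
    {"travel": [0,0,-0.1],"turn": [0,0,0]}
  ]
}}

```text
time: 7.35
position: [0.6372, -0.0457, 0.3016]
tool_rot: [2.029, 2.391, 0.005]
ft_force: [0.3, -0.0, 0.5]
grip_width: 0.44
grip_force: 0.0
```

```bash
python3 -c "
from h import *
import pickle
st=pickle.load(open('w1.pkl','rb'))
f=lambda u,v,z: ray('wrist',(u/1.5625,v/1.5625),z,st)
a=f(273.1,83.8,.04);b=f(315.4,99,.04);c=(a+b)/2;print('flange',c,np.linalg.norm(a-b),np.arctan2(*(b-a)[1::-1]))
a=f(271.5,36.4,.066);b=f(324.5,57.8,.066);e=(a+b)/2;y=np.arctan2(*(b-a)[1::-1]);print('house',e,np.linalg.norm(a-b),y)
o=e[:2]+.031*np.array([-np.sin(y),np.cos(y)]);print('origin',o)
goal([o[0]+.0,o[1],0.25],y)"
```

```text
flange [0.41921275 0.20498669 0.04      ] 0.04020322521841104 -0.15683016003993255
house [0.42604987 0.23673675 0.066     ] 0.046434284006609094 -0.18512574668588735
origin [0.43175604 0.26720705]
t 7.35 pos [ 0.6372 -0.0457  0.3016] travel [ 0.3423 -0.1521  0.0499] turn [ 0.38  0.06 19.97]
```

{"fn": "step_arm", "kwargs": {
  "commands": [
    {"travel": [0.342,-0.152,0.0],"turn": [0,0,20]},
    {"travel": [0.342,-0.152,0.0],"turn": [0,0,20]},
    {"travel": [0.342,-0.152,0.0],"turn": [0,0,20]},
    {"travel": [0.342,-0.152,0.02],"turn": [0,0,20]},
    {"travel": [0.342,-0.152,0.05],"turn": [0,0,20]}
  ],
  "gripper": 0.95
}}

```text
time: 7.85
position: [0.5027, 0.1568, 0.2799]
tool_rot: [2.417, 2.006, 0.0]
ft_force: [-0.2, 0.3, 0.3]
grip_width: 0.819
grip_force: 0.0
```

```bash
python3 -c "
from h import *
goal([.4315,.267,0.23],-.185)"
```

```text
t 7.85 pos [0.5027 0.1568 0.2799] travel [ 0.0952 -0.0903  0.0498] turn [ 0.04  0.03 -0.  ]
```

{"fn": "step_arm", "kwargs": {
  "commands": [
    {"travel": [0.09,-0.085,0.05],"turn": [0,0,0]},
    {"travel": [0.09,-0.085,0.05],"turn": [0,0,0]},
    {"travel": [0.09,-0.085,0.05],"turn": [0,0,0]},
    {"travel": [0.09,-0.085,0.05],"turn": [0,0,0]},
    {"travel": [0.09,-0.085,0.05],"turn": [0,0,0]}
  ]
}}

```text
time: 8.35
position: [0.4363, 0.2594, 0.2289]
tool_rot: [2.414, 2.008, -0.004]
ft_force: [0.8, -0.4, 0.6]
grip_width: 0.95
grip_force: 0.0
```

```bash
python3 -c "
from h import *
import pickle
goal([.4315,.267,0.23],-.185)
st=ctrl.get_state();pickle.dump(st,open('w3.pkl','wb'))
a=ctrl.get_image('wrist')[:,:,::-1]
print(proj('wrist',(.4315,.267,.066),st))
cv2.imwrite('pics/w3.png',cv2.resize(a[100:300,160:360],(600,600),interpolation=2))"
```

```text
t 8.35 pos [0.4363 0.2594 0.2289] travel [ 0.0066 -0.0061 -0.0011] turn [-0.05  0.16  0.11]
[253.1841646  172.15070839]
```

View pics/w3.png

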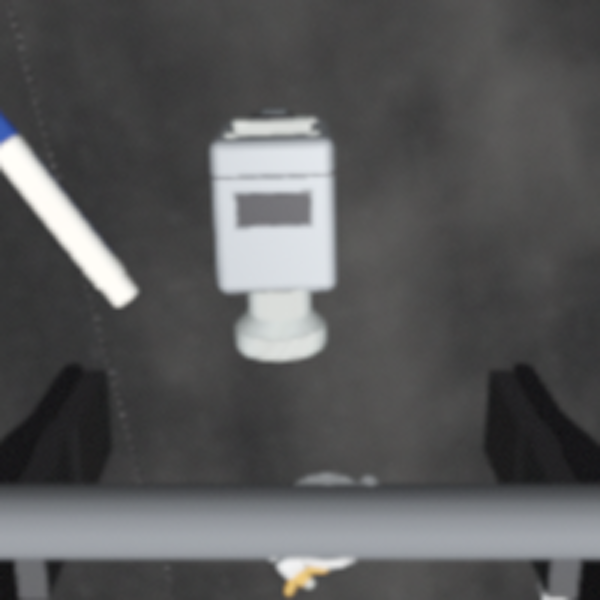

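```bash
python3 -c "
from h import *
import pickle
st=pickle.load(open('w3.pkl','rb'))
f=lambda u,v,z: ray('wrist',(160+u/3,100+v/3),z,st)
C=np.array([f(211,143,.066),f(332,140,.066),f(336,291,.066),f(219,292,.066)]);print(C[:,:2],[np.linalg.norm(C[i]-C[i-1]) for i in range(4)])
x=C[1]+C[2]-C[0]-C[3];y=C[0]+C[1]-C[2]-C[3];print('yaws',np.arctan2(x[1],x[0]),np.arctan2(-y[0],y[1]))
o=C.mean(0);fl=(f(236,338,.04)+f(327,337,.04))/2;d=o-fl;print(o,fl,np.linalg.norm(d[:2]),np.arctan2(-d[0],d[1]))
yw=-.17
goal([o[0],o[1],.1],yw)"
```

```text
[[0.41133331 0.29981521]
 [0.45662236 0.29259289]
 [0.44797068 0.23273452]
 [0.40175195 0.24083707]] [np.float64(0.05975135000507864), np.float64(0.04586130734193205), np.float64(0.060480381529850274), np.float64(0.04692357306460336)]
yaws -0.16593088511410867 -0.1522423236802721
[0.42941957 0.26649492 0.066     ] [0.42022794 0.20662769 0.04      ] 0.0605687345642734 -0.15234400771561163
t 8.4 pos [0.4373 0.2588 0.2296] travel [ 0.0064 -0.0092  0.1296] turn [ 0.01  0.1  -0.88]
```

{"fn": "step_arm", "kwargs": {
  "commands": [
    {"travel": [0.0064,-0.0092,0.04],"turn": [0,0,-1.4]},
    {"travel": [0.0064,-0.0092,0.085],"turn": [0,0,-1.4]},
    {"travel": [0.0064,-0.0092,0.12],"turn": [0,0,-1.4]},
    {"travel": [0.0064,-0.0092,0.12],"turn": [0,0,-1.4]}
  ],
  "gripper": 0.8
}}

```text
time: 8.8
position: [0.4271, 0.2642, 0.1058]
tool_rot: [2.394, 2.033, -0.015]
ft_force: [-1.0, -0.4, 0.2]
grip_width: 0.809
grip_force: 0.0
```

```bash
python3 -c "
from h import *
goal([.4295,.2665,0.035],-.159)"
```

```text
t 8.8 pos [0.4271 0.2642 0.1058] travel [0.0032 0.0024 0.0708] turn [-0.32  0.45 -0.22]
```

{"fn": "step_arm", "kwargs": {
  "commands": [
    {"travel": [0.003,0.002,0.035],"turn": [0,0,0]},
    {"travel": [0.003,0.002,0.065],"turn": [0,0,0]},
    {"travel": [0.003,0.002,0.071],"turn": [0,0,0]},
    {"travel": [0.003,0.002,0.071],"turn": [0,0,0]}
  ]
}}

```text
time: 9.2
position: [0.4325, 0.2704, 0.04]
tool_rot: [2.393, 2.035, 0.0]
ft_force: [0.3, 0.2, 0.1]
grip_width: 0.799
grip_force: 0.0
```

```bash
python3 -c "
from h import *
goal([.4295,.2665,0.035],-.159)"
```

```text
t 9.2 pos [0.4325 0.2704 0.04  ] travel [-0.0043 -0.0023  0.005 ] turn [ 0.03  0.02 -0.12]
```

{"fn": "step_arm", "kwargs": {
  "commands": [
    {"travel": [-0.004,-0.002,0.004],"turn": [0,0,0]},
    {"travel": [-0.004,-0.002,0.004],"turn": [0,0,0]},
    {"travel": [-0.004,-0.002,0.004],"turn": [0,0,0]}
  ]
}}

```text
time: 9.5
position: [0.4296, 0.2676, 0.0364]
tool_rot: [-2.392, -2.037, -0.003]
ft_force: [-0.1, 0.2, -0.4]
grip_width: 0.802
grip_force: 0.0
```

{"fn": "step_arm", "kwargs": {
  "commands": [
    {"travel": [0,0,0],"turn": [0,0,0]},
    {"travel": [0,0,0],"turn": [0,0,0]},
    {"travel": [0,0,0],"turn": [0,0,0]},
    {"travel": [0,0,0],"turn": [0,0,0]}
  ],
  "gripper": 0.3,
  "force": 35
}}

```text
time: 9.9
position: [0.4288, 0.2675, 0.0352]
tool_rot: [-2.391, -2.037, 0.0]
ft_force: [-0.9, 0.0, 1.7]
grip_width: 0.554
grip_force: 35.0
```

```bash
python3 -c "
from h import *
goal([.4295,.2665,0.035],-.159);print(ctrl.get_state()['ft_force'])"
```

```text
t 9.9 pos [0.4288 0.2675 0.0352] travel [-0.0008  0.0009  0.0002] turn [-0.01 -0.   -0.03]
[-0.87324972  0.00838236  1.67763299]
```

```bash
python3 -c "
from h import *
from scipy.optimize import least_squares as L
P=np.array([[.6066,-.0068],[.63515,-.03997],[.6123,-.0888],[.5578,-.08],[.552,-.0261],[.6051,-.0062],[.635,-.0399],[.6356,-.0428]])
for r in(None,.045):
  s=L(lambda q:np.hypot(*(P-q[:2]).T)-(r or q[2]),[.59,-.05,.045]);print(s.x,s.fun.round(4))
c=s.x[:2];d=P[-1]-c;print('yaw',np.arctan2(d[1],d[0]))
y=.163;print('port',c+.1345*np.array([-np.sin(y),np.cos(y)]))
goal([.4295,.2665,0.17],-.159)"
```

```text
[ 0.59083665 -0.04910568  0.04517759] [-0.      0.0001 -0.0001  0.0001 -0.      0.     -0.0001  0.    ]
[ 0.59092354 -0.04905406  0.045     ] [0.0001 0.0001 0.0001 0.0003 0.0002 0.0001 0.     0.0001]
yaw 0.13908167864118115
port [0.56909699 0.08366313]
t 9.9 pos [0.4288 0.2675 0.0352] travel [-0.0008  0.0009 -0.1348] turn [-0.01 -0.   -0.03]
```

{"fn": "step_arm", "kwargs": {
  "commands": [
    {"travel": [0,0,-0.02],"turn": [0,0,0]},
    {"travel": [0,0,-0.06],"turn": [0,0,0]},
    {"travel": [0,0,-0.1],"turn": [0,0,0]},
    {"travel": [0,0,-0.12],"turn": [0,0,0]},
    {"travel": [0,0,-0.12],"turn": [0,0,0]}
  ],
  "gripper": 0.3,
  "force": 45
}}

```text
time: 10.4
position: [0.4305, 0.2684, 0.1578]
tool_rot: [2.391, 2.037, 0.009]
ft_force: [-0.2, 0.6, -3.1]
grip_width: 0.546
grip_force: 45.0
```

```bash
python3 -c "
from h import *
y=.165;goal(np.array([.5695,.0822,0.155])+np.array([-np.sin(y),np.cos(y),0])*.11,y);print(ctrl.get_state()['ft_force'],ctrl.get_state()['grip_width'])"
```

```text
t 10.4 pos [0.4305 0.2684 0.1578] travel [-0.0575  0.1318  0.003 ] turn [  0.26  -0.21 -18.6 ]
[-0.17062551  0.60871558 -3.07061394] 0.546183717484048
```

{"fn": "step_arm", "kwargs": {
  "commands": [
    {"travel": [-0.0575,0.1318,0.002],"turn": [0,0,-18.3]},
    {"travel": [-0.0575,0.1318,0.002],"turn": [0,0,-18.3]},
    {"travel": [-0.0575,0.1318,0.002],"turn": [0,0,-18.3]},
    {"travel": [-0.0575,0.1318,0.002],"turn": [0,0,-18.3]},
    {"travel": [-0.0575,0.1318,0.002],"turn": [0,0,-18.3]}
  ]
}}

```text
time: 10.9
position: [0.5499, 0.1868, 0.1503]
tool_rot: [-2.043, -2.386, 0.007]
ft_force: [0.6, 0.4, -4.0]
grip_width: 0.548
grip_force: 45.0
```

{"fn": "step_arm", "kwargs": {
  "commands": [
    {"travel": [0,0,0.025],"turn": [0,0,0]},
    {"travel": [0,0,0.045],"turn": [0,0,0]},
    {"travel": [0,0,0.045],"turn": [0,0,0]},
    {"travel": [0,0,0.045],"turn": [0,0,0]}
  ]
}}

```text
time: 11.3
position: [0.5483, 0.1905, 0.1072]
tool_rot: [-2.034, -2.392, 0.003]
ft_force: [-0.9, 0.8, -1.8]
grip_width: 0.551
grip_force: 45.0
```

```bash
python3 -c "
from h import *
y=.160;goal(np.array([.5695,.0836,0.1052])+np.array([-np.sin(y),np.cos(y),0])*.085,y);print(ctrl.get_state()['ft_force'])
st=ctrl.get_state();a=ctrl.get_image('side')[:,:,::-1];b=ctrl.get_image('wrist')[:,:,::-1]
p=proj('side',(.56,.11,.11)).astype(int);print(p)
A=a[p[1]-45:p[1]+45,p[0]-60:p[0]+60]
cv2.imwrite('pics/j1.png',cv2.resize(A,(640,480),interpolation=2))
cv2.imwrite('pics/j1w.png',cv2.resize(b,(800,600),interpolation=2))"
```

```text
t 11.3 pos [0.5483 0.1905 0.1072] travel [-0.024   0.0039  0.002 ] turn [-0.14  0.    0.07]
[-0.93356542  0.76391203 -1.79492042]
[277 207]
```

View pics/j1.png

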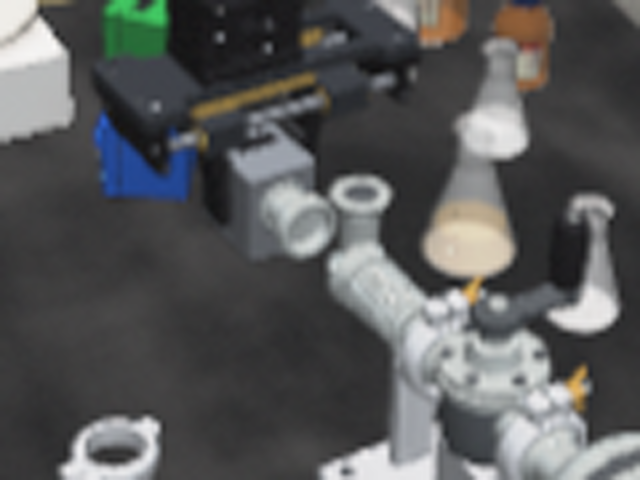

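```bash
python3 -c "
from h import *
for X in [(.5583,.1283,.112),(.5695,.0836,.11),(.5908,-.0491,.11)]: print(((proj('side',X)-[217,162])*5.333).round(1))
y=.160;goal(np.array([.5695,.0836,0.1052])+np.array([-np.sin(y),np.cos(y),0])*.075,y);st=ctrl.get_state();print(st['ft_force'],Ro.from_rotvec(st['tool_rot']).as_matrix()[2])"
```

```text
[308.5 224.7]
[354.8 264.8]
[489. 394.]
t 11.4 pos [0.55   0.1905 0.109 ] travel [-0.0336  0.0022  0.0037] turn [ 0.07 -0.04  0.03]
[-0.13053537 -0.03758206 -2.36325277] [ 7.26869024e-04  1.19716221e-03 -9.99999019e-01]
```

{"fn": "step_arm", "kwargs": {
  "commands": [
    {"travel": [-0.01,0.002,0.003],"turn": [0,0,0]},
    {"travel": [-0.02,0.002,0.003],"turn": [0,0,0]},
    {"travel": [-0.03,0.002,0.003],"turn": [0,0,0]},
    {"travel": [-0.033,0.002,0.003],"turn": [0,0,0]},
    {"travel": [-0.033,0.002,0.003],"turn": [0,0,0]}
  ]
}}

```text
time: 11.9
position: [0.5574, 0.156, 0.1053]
tool_rot: [2.04, 2.389, 0.0]
ft_force: [0.5, 1.1, -2.2]
grip_width: 0.548
grip_force: 45.0
```

{"fn": "step_arm", "kwargs": {
  "commands": [
    {"travel": [0,0,0],"turn": [0,0,0]},
    {"travel": [0,0,0],"turn": [0,0,0]}
  ]
}}

```text
time: 12.1
position: [0.557, 0.158, 0.1052]
tool_rot: [-2.036, -2.392, -0.001]
ft_force: [-0.4, 0.4, -3.3]
grip_width: 0.552
grip_force: 45.0
```

```bash
cat > s.py <<'E'
from h import *
y=.16;u=np.array([-np.sin(y),np.cos(y),0]);v=np.array([np.cos(y),np.sin(y),0])
st=ctrl.get_state();d=st['position']-np.array([.5695,.0836,.1052])-u*.063
F=st['ft_force'];print('t',st['time'],'gap',d@u,'lat',d@v,'z',d[2],'F along',F@u,'lat',F@v,F[2],'M',st['torque'])
goal(np.array([.5695,.0836,.1052])+u*.063,y)
E
python3 s.py
```

```text
t 12.1 gap 0.01245225459158951 lat -0.000496852537867398 z -4.9507854882918645e-05 F along 0.43599198654552834 lat -0.37652496843992816 -3.2856532116955792 M [-0.06394525  0.05852807  0.01853084]
t 12.1 pos [0.557  0.158  0.1052] travel [-0.0125  0.0005 -0.0001] turn [ 0.01 -0.03  0.03]
```

{"fn": "step_arm", "kwargs": {
  "commands": [
    {"travel": [-0.004,0.0005,0],"turn": [0,0,0]},
    {"travel": [-0.007,0.0005,0],"turn": [0,0,0]},
    {"travel": [-0.01,0.0005,0],"turn": [0,0,0]},
    {"travel": [-0.01,0.0005,0],"turn": [0,0,0]},
    {"travel": [-0.01,0.0005,0],"turn": [0,0,0]}
  ]
}}

```text
time: 12.6
position: [0.5592, 0.1475, 0.1052]
tool_rot: [-2.037, -2.391, -0.0]
ft_force: [-0.2, -0.2, -3.3]
grip_width: 0.551
grip_force: 45.0
```

```bash
python3 s.py
```

```text
t 12.6 gap 0.0016901658104146189 lat 1.9139308982947983e-05 z -4.693885701646805e-05 F along -0.18421325997111418 lat -0.21818791473900878 -3.2868848272633215 M [-0.07294671  0.00976015  0.0267758 ]
t 12.6 pos [0.5592 0.1475 0.1052] travel [-0.0017 -0.     -0.    ] turn [ 0.01 -0.01 -0.03]
```

{"fn": "step_arm", "kwargs": {
  "commands": [
    {"travel": [-0.002,0,0],"turn": [0,0,0]},
    {"travel": [-0.004,0,0],"turn": [0,0,0]},
    {"travel": [-0.006,0,0],"turn": [0,0,0]},
    {"travel": [-0.006,0,0],"turn": [0,0,0]},
    {"travel": [-0.006,0,0],"turn": [0,0,0]}
  ]
}}

```text
time: 13.1
position: [0.5599, 0.1427, 0.1051]
tool_rot: [-2.036, -2.392, -0.001]
ft_force: [-0.3, 5.1, -3.3]
grip_width: 0.549
grip_force: 45.0
```

```bash
python3 s.py
```

```text
t 13.1 gap -0.0031053636989960757 lat -6.433275439451957e-05 z -6.4153617200996e-05 F along 5.0757877393135535 lat 0.47192688639031044 -3.333972601526999 M [ 0.82678934  0.22411128 -0.04370108]
t 13.1 pos [0.5599 0.1427 0.1051] travel [ 0.0031  0.0001 -0.0001] turn [ 0.   -0.07  0.03]
```

{"fn": "step_arm", "kwargs": {
  "commands": [
    {"travel": [-0.002,0,0],"turn": [0,0,0]},
    {"travel": [-0.004,0,0],"turn": [0,0,0]},
    {"travel": [-0.0055,0,0],"turn": [0,0,0]},
    {"travel": [-0.0055,0,0],"turn": [0,0,0]},
    {"travel": [-0.0055,0,0],"turn": [0,0,0]}
  ]
}}

```text
time: 13.6
position: [0.5605, 0.1391, 0.1053]
tool_rot: [-2.033, -2.391, -0.004]
ft_force: [-1.2, 8.1, -2.4]
grip_width: 0.546
grip_force: 45.0
```

```bash
python3 s.py; python3 -c "
from h import *
a=ctrl.get_image('side')[:,:,::-1];b=ctrl.get_image('wrist')[:,:,::-1];c=ctrl.get_image('top')[:,:,::-1]
A=cv2.resize(a[150:240,217:337],(400,300),interpolation=2);B=cv2.resize(b[60:300,90:410],(400,300),interpolation=2)
C=cv2.resize(c[150:225,220:320],(400,300),interpolation=2)
D=cv2.resize(a[170:220,250:317],(400,300),interpolation=2)
cv2.imwrite('pics/f.png',np.vstack([np.hstack([A,B]),np.hstack([C,D])]))"
```

```text
t 13.6 gap -0.006762890408183343 lat -8.674967111745708e-05 z 0.00011076282219600608 F along 8.176470831051327 lat 0.1393068562444649 -2.3676554223837742 M [ 1.53835391  0.45768346 -0.14833207]
t 13.6 pos [0.5605 0.1391 0.1053] travel [0.0068 0.0001 0.0001] turn [ 0.01 -0.2   0.09]
```

View pics/f.png

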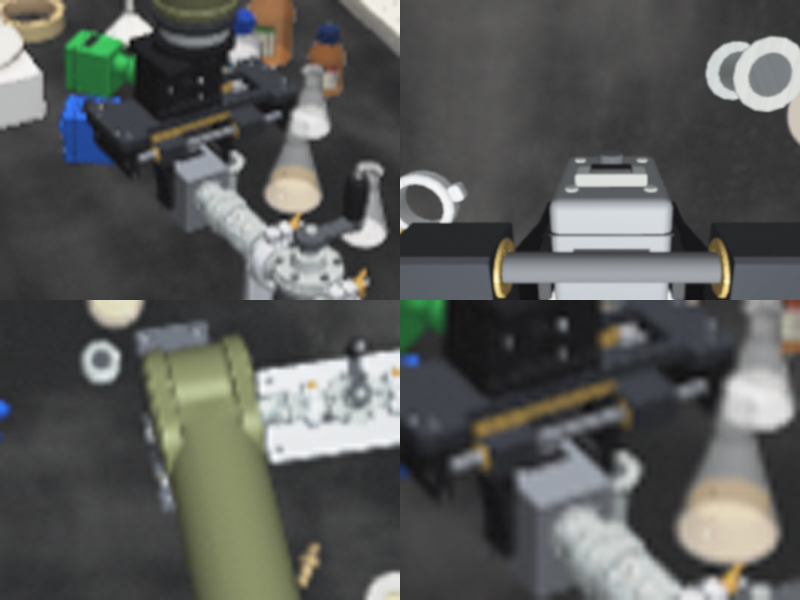

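The views show the gauge seated in line and level on the port, with the housing symmetric in the gripper and the crank still shut. A little more push, then I hold.

{"fn": "step_arm", "kwargs": {
  "commands": [
    {"travel": [-0.001,0,0],"turn": [0,0,0]},
    {"travel": [-0.002,0,0],"turn": [0,0,0]},
    {"travel": [-0.002,0,0],"turn": [0,0,0]},
    {"travel": [-0.002,0,0],"turn": [0,0,0]},
    {"travel": [-0.002,0,0],"turn": [0,0,0]}
  ]
}}

```text
time: 14.25
position: [0.5606, 0.1379, 0.1053]
tool_rot: [-2.032, -2.392, -0.004]
ft_force: [-1.5, 9.9, -2.5]
grip_width: 0.548
grip_force: 45.0
```

{"fn": "step_arm", "kwargs": {
  "commands": [
    {"travel": [0,0,0],"turn": [0,0,0]},
    {"travel": [0,0,0],"turn": [0,0,0]},
    {"travel": [0,0,0],"turn": [0,0,0]}
  ]
}}

```text
time: 14.55
position: [0.5606, 0.1379, 0.1053]
tool_rot: [-2.032, -2.392, -0.004]
ft_force: [-2.5, 9.1, -1.9]
grip_width: 0.551
grip_force: 45.0
```

```bash
python3 s.py
```

```text
t 14.55 gap -0.008016155463665001 lat -0.00012994071803511367 z 0.00011507610958381986 F along 9.355336111789823 lat -1.0490251352530693 -1.8548298843532307 M [ 1.69975575  0.472369   -0.17754783]
t 14.55 pos [0.5606 0.1379 0.1053] travel [0.008  0.0001 0.0001] turn [ 0.   -0.24  0.12]
```

Push is steady at 9–10 N.

```bash
python3 -c "
from bench import ctrl
print(ctrl.close_job())"
```

```text
the job is handed in; nothing more can be done
None
```

The valve is wound shut to its hard stop, and the gripper is holding the gauge head upright and clear of the bench on the port's centring ring, pushing at about 9–10 N; the job was handed in at about 14.6 s.

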